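# Date-stamp a full can held in the bench bar clamp

### The arm

A 6-joint arm with a two-finger parallel gripper is mounted at the origin on the work surface; the furniture and walls round the work are solid. World frame = base frame: x ahead of the robot, y to its left, z up, the work surface at z = 0. Lengths are in m, angles in rad, forces in N, time in s.
With the tool pointing down it reaches from about 0.375 to 0.975 m from the base axis. Payload 3.8 kg.
Tool frame: the origin (TCP) lies at the very end of the fingers, on their centre line; the grasp point (between the pads) lies 19 mm behind it (manip.grasp_offset is the distance from the TCP to the grasp point, in m); z points along the fingers, y is the line along which they close (so a half turn about z gives the same grasp; the last joint's range is limited). The gripper opens to 85 mm and grips with 20 to 120 N. Pads are 22 mm wide; open, the fingers measure 114 mm over their backs; the gripper's body (76 mm by 85 mm) begins 54 mm behind the grasp point. The pads swing forward as they close: fully open they stand 13 mm farther back than shut.
Start: joints at [-1.28, 0.264, 1.604, -0, 1.274, -0.037], TCP at [0.217, -0.639, 0.198] pointing down, gripper open.
Joint ranges: [-2.63, 2.63], [-0.94, 2.18], [0.31, 2.57], [-1.31, 4.45], [0, 2.66], [-2.55, 2.55]. Speed limits (rad/s): [2.57, 2.57, 3.14, 3.14, 3.14, 3.14].

### API

Orientations are given as a rotation vector (axis times angle).
In Python, from bench import manip gives the robot as it stands. Calls block until the motion is done:
- manip.move_to(position, orientation): joint-space move of the TCP to a pose.
- manip.movel(position, attitude=None, rate=0.15): straight line of the TCP; attitude=None keeps the orientation; rate is the mean speed in m/s.
- manip.goto_joints(angles): joint-space move.
- manip.gripper_to(opening, effort=None): opening from 0.0 (shut) to 1.0 (fully open); effort is the grip in N (None keeps the last); returns when the fingers have stopped.
- manip.hold(seconds).
- manip.solve_ik(position, orientation): joint angles nearest the present ones, or None.
- manip.read_camera(name): name is "scene" or "top" or "wrist"; returns (picture, depth): 384x512x3 uint8, blue, green, red; 384x512 float32, m along the optical axis (not along the pixel's ray), 0 where there is no reading.
- manip.get_calibration(name): a dict with "vfov" (degrees; the focal length in pixels is half the picture's height over the tangent of half this angle, whatever the lens; pixels are square), "cx", "cy" (the principal point, pixels), "rvec" (rotation vector, rad) and "tvec" (3), from world to camera coordinates, as OpenCV has them; the wrist camera has in their place "mount" (4x4, takes a point from camera to tool coordinates, whose origin is the TCP and whose axes are the flange's). Camera axes: x right, y down, z forward; pixel columns grow to the right and rows downward; lengths in m; the calibration is good to about 2 mm. A picture is of the moment at which its call begins: read the wrist's pose just before it. get_calibration takes no time and is no camera call.
A pose or a line that the arm cannot do raises manip.PlanningError and nothing moves.
- manip.finish_job(): hands the job in; it is judged then, once.
Trained networks look in the newest picture that a camera, given by its name, has taken for a name from the list of things; names that differ only in an ending like _2 or _b are one class to them, and where a whole thing is asked for, a point or a joint stands for the part that bears it (a point fixed in the world has none). Each returns a list of dicts, best first, with "score" (0 to 1); they miss things now and then, are a little off and sometimes report something else, mostly with a low value. They report only what shows in the picture. A call takes as long as a camera call. They do not tell look-alikes from the thing itself.
- manip.search_frame(camera, query): "extent" ([left, top, right, bottom] in pixels, round what is visible of it).
Readings, each from a call of its own:
- manip.read_clock(): time.
- manip.read_q(): joint angles.
- manip.read_qd(): joint speeds.
- manip.read_joint_torque(): joint torques, N m.
- manip.read_tcp_pos(): TCP position.
- manip.read_tcp_rot(): TCP orientation.
- manip.read_contact_force(): force on the tool from outside, world axes, zero at the start.
- manip.read_wrist_torque(): the same for the moment, N m.
- manip.read_grip_width(): opening from 0.0 (shut) to 1.0 (fully open).
- manip.read_finger_force(): force on a finger pad.
Only numpy, scipy, OpenCV 4.12 (cv2) and the standard library are available. Lean on these libraries where they do the work, as an engineer would, in place of code of your own. Each camera call takes 0.05 s, during which the arm holds its last target. There are 200 camera calls.

### The job

Squeeze the bar clamp's trigger, stroke by stroke, until the full can is held against the V-block: with the trigger let go, the jaw's sprung rubber nose must stay pushed in by about a third of its travel, and it must never be bottomed. Then press the date stamp squarely and firmly on the middle of the can's lid for a moment and stand the stamp back upright on the table while the can is still clamped. Finally hold the release tab down until the jaw has run all the way back, leave the can standing free in its place, and do not knock the empty cans, the lid sleeve or the check weight about.

Things in the scene. Friction and masses are not known exactly. Their poses are not given: they have to be found in the camera images.
- clamp: bench bar clamp, bolted down: base plate 375x110x10 mm, grey housing (170x54, top at z 60), sliding bar with jaw, steel V-block (75 high). Origin on the table, z up, x = the way the jaw closes, housing to V-block. In its frame, on y 0 (mm): release tab x -202, trigger and post x -130 to -75, rubber nose face (32 wide, 30 high, centre z 45) x 0 when fully open, V vertex x 113.
- grip_mid (a point): point of the clamp midway between the outer faces of trigger and fixed post at rest, 90 mm above the table; axes as the clamp's. Along its x: black post (26 mm wide, top at z 110) from +10 to +30 mm; the bead at the trigger's top at -30 mm. The pair is 60 mm across at rest, about 36 mm fully squeezed. Fingers straddle both from above, closing along the clamp's x.
- trigger (a joint): trigger angle, rad: 0 at rest, 0.325 squeezed; springs back. A full stroke walks the jaw up to 16 mm (8 mm ratchet teeth) if the trigger is let go right back to 0 between strokes. A free stroke takes about 8 to 12 N at the lever's top. With the nose on the can it climbs and ends short: 13 to 19 N catches the last tooth; over 20 N, mostly if squeezed again once clamped, may bottom the nose.
- trigger_tip (a point): outer side of the bead at the top of the trigger, about 102 mm above the table: dark steel lever 22 mm wide, 6 mm thick, with a 14 mm bead to squeeze on, top 110 mm above the table, pivot 25 mm above the table; it swings along the clamp's +x, towards the black post, its top by about 24 mm.
- jaw (a joint): position of the sliding jaw (m): 0 fully open, grows as it closes; the nose meets the can in its seat at about 0.035. A return spring (about 3 N) pulls it open; ratchet teeth hold it near 0, 0.008, 0.016 ... 0.032 and 0.040 (clamped). It starts 0 to 18 mm closed.
- nose (a joint): how far the sprung rubber nose on the jaw is pushed in (m): 0 out, 0.014 bottomed. Spring about 2.4 N plus 1.2 N per mm. When the last tooth has caught and the trigger is let go it rests at about 0.005 (right); before that tooth it comes back to 0 (still loose).
- release_tab (a joint): travel of the release tab (m): 0 up, 0.008 fully down, sprung: about 2 N at first, 7 N fully down; both pawls are off the teeth from about 5 mm. The jaw then needs about 1 s to run back and catches again if the tab is let up too early.
- tab_top (a point): centre of the top face of the release tab, a ribbed dark steel paddle 30 mm (along the clamp's x) x 32 mm at the end of the housing away from the can, 76 mm above the table; pressed straight down.
- can_seat (a point): point on the base plate's top (10 mm above the table) below the centre of the can when it is clamped home in the V-block; axes as the clamp's, x closing.
- can_mid (a point): centre of the full can: plain cream seamed can, closed lid, 71 mm diameter, 107 mm high, 0.38 kg, standing loosely on the clamp's base plate between nose and V-block; this point is half-way up (53.5 mm above its bottom and below its lid).
- stamp_knob (a point): middle of the wooden knob of the date stamp: knob 32 mm diameter, from 51 to 86 mm above the stamp's foot, this point 68 mm above it; below the knob a thin steel neck and a black foot block 50 x 56 x 22 mm whose underside is the stamp face. 0.07 kg, standing upright on the table. z along the stamp, up.
- date_stamp: the same date stamp; origin at the centre of its underside.
- full_can: the same full can; origin at the centre of its underside.
- check_weight: bystander: steel check weight with a knob, 38 mm diameter, 61 mm high; origin under its centre. It and the stamp may stand either side of the clamp.
- empty_can_a: bystander: empty open can 71 x 106 mm beyond the V-block on the left; origin under its centre.
- empty_can_b: bystander: empty open can 71 x 106 mm behind the clamp; origin under its centre.
- lid_sleeve: bystander: sleeve of nested can lids, 73 mm diameter, 86 mm high; origin under its centre.
Mind the look-alikes: they are no part of the job. Leave any purple look-alike of the date_stamp alone.

How it is judged:
By the outcome, as a careful person would: the job done as asked, in the order asked, and still so for the second after the job is handed in, with the robot touching nothing.
It also fails if it takes over 72 s, if anything falls off the work surface, if the arm or the gripper's body presses on something with over 40 N, if the wrist force passes 120 N, or if a joint passes its speed limit or range.

## Working session

There is one attempt and no reset: what is moved stays moved. The work goes in short steps, each a Python script; the robot and the scene stay as the last script left them, time stands still between calls to the robot, and variables do not carry over. Pictures are saved under pics/ and viewed, at most 12 in all, crops included, and the job is handed in when it is done.

```bash
ls; mkdir -p pics
cat > h.py <<'E'
import numpy as np, cv2
from bench import manip
from scipy.spatial.transform import Rotation as R
def calib(n):
    c=manip.get_calibration(n); f=192/np.tan(np.radians(c['vfov'])/2); return c,f
def cam2world(n,tp=None,tr=None):
    c,f=calib(n)
    if 'mount' in c:
        T=np.eye(4);T[:3,:3]=R.from_rotvec(tr).as_matrix();T[:3,3]=tp
        return T@np.array(c['mount']),c,f
    T=np.eye(4);T[:3,:3]=R.from_rotvec(np.ravel(c['rvec'])).as_matrix();T[:3,3]=np.ravel(c['tvec'])
    return np.linalg.inv(T),c,f
def cloud(n):
    tp,tr=manip.read_tcp_pos(),manip.read_tcp_rot()
    im,d=manip.read_camera(n)
    T,c,f=cam2world(n,tp,tr)
    v,u=np.mgrid[:384,:512]
    P=np.stack([(u-c['cx'])/f*d,(v-c['cy'])/f*d,d],-1)@T[:3,:3].T+T[:3,3]
    P[d==0]=np.nan
    return im,d,P
E
python3 - <<'E'
from h import *
ims=[]
for n in('scene','top'):
    im,d,P=cloud(n); np.save(f'{n}.npy',P); cv2.imwrite(f'{n}_raw.png',im)
    print(n,manip.get_calibration(n))
    for q in ['clamp','trigger','release_tab','full_can','date_stamp','check_weight','empty_can_a','lid_sleeve','nose','stamp_knob']:
        for r in manip.search_frame(n,q)[:3]:
            e=np.array(r['extent']);u,v=((e[:2]+e[2:])/2).astype(int)
            print(q,round(r['score'],2),e.round(),P[min(v,383),min(u,511)].round(3))
    cv2.imwrite(f'pics/{n}.png',cv2.resize(im,(800,600)))
print(manip.read_clock(),manip.read_tcp_rot())
E
```

```text
pics
scene {'vfov': 43.80706881814196, 'cx': 254.47296127858502, 'cy': 184.09314069837347, 'rvec': array([ 2.30945578, -0.59005005,  0.24249831]), 'tvec': array([-0.53565325,  0.27134576,  1.14903368])}
clamp 0.92 [174. 165. 295. 268.] [ 0.525 -0.044  0.049]
trigger 0.62 [248. 203. 259. 217.] [ 0.57  -0.066  0.071]
trigger 0.62 [320. 235. 356. 278.] [ 0.672 -0.299  0.084]
release_tab 0.7 [265. 221. 282. 232.] [ 0.586 -0.142  0.077]
full_can 0.66 [192. 158. 220. 203.] [0.5   0.071 0.095]
date_stamp 0.64 [158. 133. 178. 161.] [0.474 0.297 0.054]
date_stamp 0.57 [146. 118. 161. 150.] [0.459 0.395 0.035]
check_weight 0.79 [275. 306. 293. 331.] [ 0.489 -0.355  0.04 ]
empty_can_a 0.92 [268. 144. 296. 186.] [0.713 0.032 0.091]
empty_can_a 0.91 [197. 108. 222. 146.] [0.61  0.292 0.078]
lid_sleeve 0.71 [189. 157. 220. 200.] [0.497 0.077 0.099]
lid_sleeve 0.62 [323. 235. 357. 278.] [ 0.674 -0.301  0.085]
nose 0.61 [176. 162. 298. 268.] [ 0.532 -0.049  0.059]
stamp_knob 0.74 [146. 121. 161. 146.] [0.459 0.392 0.041]
stamp_knob 0.58 [159. 136. 176. 162.] [0.47  0.3   0.045]
top {'vfov': 43.19660
[... 387 characters left out ...]
.105 0.111]
full_can 0.77 [209. 207. 236. 233.] [0.506 0.107 0.121]
date_stamp 0.72 [151. 223. 167. 241.] [0.469 0.304 0.087]
date_stamp 0.7 [122. 228. 137. 244.] [0.461 0.393 0.084]
date_stamp 0.65 [209. 205. 237. 232.] [0.51  0.108 0.112]
empty_can_a 0.91 [138. 167. 169. 196.] [0.634 0.339 0.005]
empty_can_a 0.74 [193. 177. 315. 245.] [0.532 0.015 0.059]
empty_can_a 0.58 [225. 135. 249. 161.] [0.744 0.066 0.006]
lid_sleeve 0.83 [332. 147. 359. 176.] [ 0.684 -0.272  0.081]
nose 0.53 [242. 211. 249. 215.] [0.53  0.04  0.049]
stamp_knob 0.76 [121. 230. 139. 244.] [0.454 0.391 0.082]
stamp_knob 0.68 [153. 224. 166. 243.] [0.466 0.302 0.081]
1.1 [-3.09940694e+00 -5.12634498e-01  5.31789405e-05]
```

Run:
```python
from h import *
a=cv2.imread('top_raw.png')[130:260,105:375]; b=cv2.imread('scene_raw.png')[100:340,130:370]
a=cv2.resize(a,(800,385),interpolation=3)
cv2.imwrite('pics/top_c.png',a)
cv2.imwrite('pics/scene_c.png',cv2.resize(b,(600,600),interpolation=3))
```

```text
(no output)
```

View pics/top_c.png

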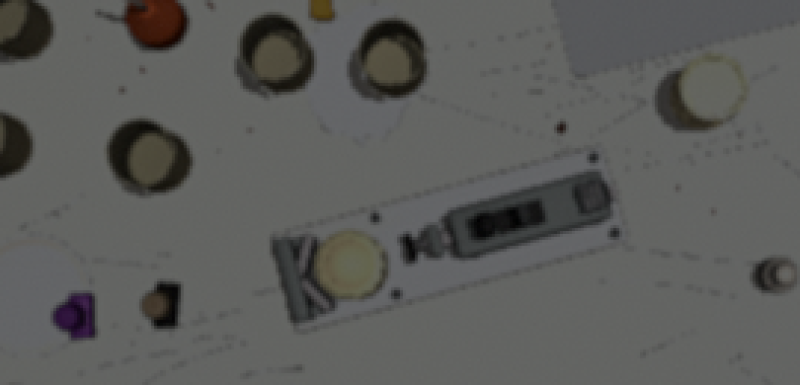

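View pics/scene_c.png

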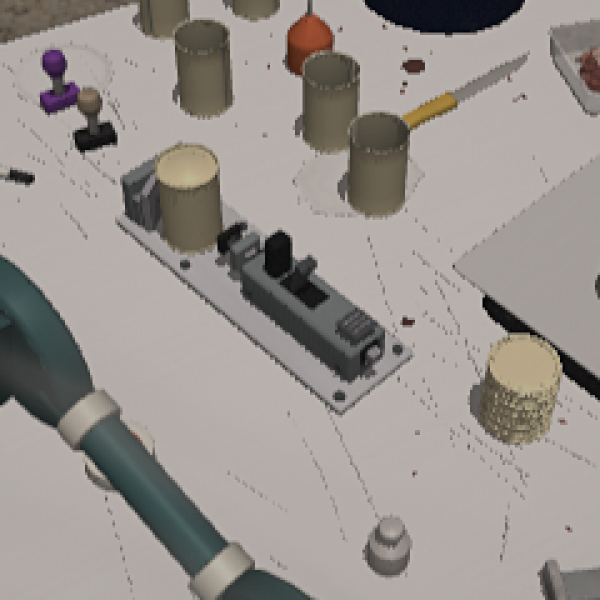

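The wooden-knob, black-foot stamp is at top-raw (159,233) → world (0.468, 0.303). The purple look-alike is at (129,236) and stays untouched. The full cream can, with its closed lid, is at (222,220) between nose and V-block. The post and trigger sit around raw (277,203) and the tab around (306,194). I'll look closer with the wrist camera over the clamp.

```bash
cat >> h.py <<'E'
def down(cx,sgn=1):
    "tool z down, tool y along sgn*cx (unit xy)"
    y=np.array([cx[0],cx[1],0])*sgn; z=np.array([0,0,-1.]); x=np.cross(y,z)
    return R.from_matrix(np.stack([x,y,z],1)).as_rotvec()
E
python3 - <<'E'
from h import *
tab=np.array([.586,-.147]);can=np.array([.506,.107]); cx=(can-tab)/np.linalg.norm(can-tab)
print(cx, manip.get_calibration('wrist'))
g=tab+cx*.13
for s in(1,-1):
    print(s,manip.solve_ik([*g,.33],down(cx,s)))
s=min((1,-1),key=lambda s:abs(manip.solve_ik([*g,.33],down(cx,s))[5]))
manip.move_to([*g,.33],down(cx,s)); print(s,manip.read_clock())
im,d,P=cloud('wrist'); np.save('w1.npy',P); cv2.imwrite('w1_raw.png',im); cv2.imwrite('pics/w1.png',cv2.resize(im,(800,600)))
for q in ['trigger','release_tab','full_can','nose','clamp']:
  for r in manip.search_frame('wrist',q)[:2]:
    e=np.array(r['extent']);u,v=((e[:2]+e[2:])/2).astype(int);print(q,round(r['score'],2),e.round(),P[min(v,383),min(u,511)].round(4))
E
```

```text
[-0.30041241  0.95380941] {'vfov': 66.16809359446637, 'cx': 256.2036300869328, 'cy': 190.48693759802782, 'mount': array([[-8.23688615e-04, -9.48937063e-01, -3.15464375e-01,
         8.02693174e-02],
       [ 9.99999352e-01, -5.33623151e-04, -1.00586095e-03,
         1.17478388e-03],
       [ 7.86159640e-04, -3.15464999e-01,  9.48936887e-01,
        -1.75855432e-01],
       [ 0.00000000e+00,  0.00000000e+00,  0.00000000e+00,
         1.00000000e+00]])}
1 [-8.75365806e-02 -3.30628587e-02  1.69374675e+00 -4.44089210e-16
  1.48090876e+00 -1.96345792e+00]
-1 [-8.75365806e-02 -3.30628587e-02  1.69374675e+00 -4.44089210e-16
  1.48090876e+00  1.17813474e+00]
-1 3.6167
trigger 0.5 [282. 141. 298. 166.] [ 0.5623 -0.0686  0.1049]
release_tab 0.66 [407. 212. 442. 241.] [ 0.5009 -0.3437  0.0402]
release_tab 0.62 [330. 143. 356. 165.] [ 0.5793 -0.147   0.0765]
full_can 0.63 [132. 121. 197. 182.] [0.5166 0.0944 0.1169]
nose 0.51 [205.   0. 260.  37.] [0.6961 0.0524 0.104 ]
nose 0.48 [212. 133. 224. 153.] [0.5355 0.0335 0.0511]
clamp 0.69 [116. 102. 360. 176.] [0.5449 0.0085 0.0086]
```

View pics/w1.png

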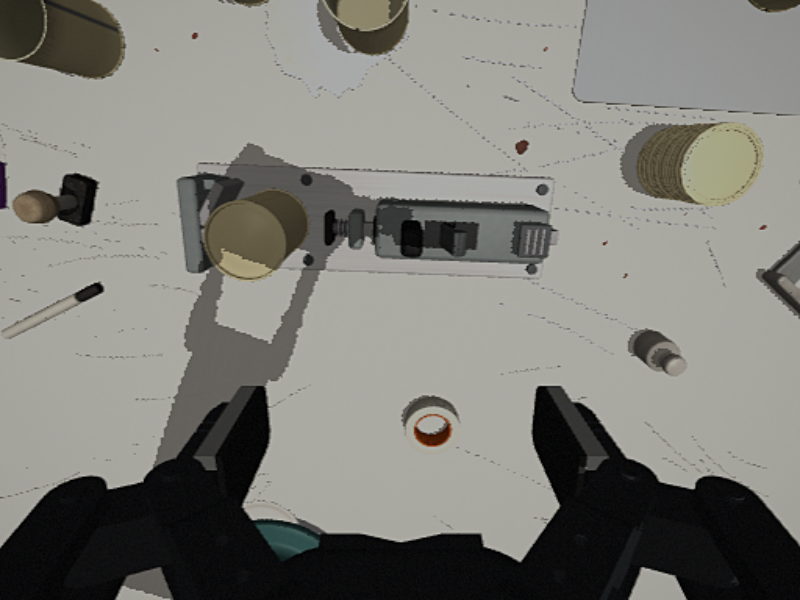

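The wrist view shows the clamp lying along the image: tab at 800px-view (532,238), trigger (460,238), post (411,238), nose (330,228) and can lid (255,248). The real stamp is at (37,207). Next I'll fit the geometry from depth.

```bash
cat > fit.py <<'E'
from h import *
def fit(P,verbose=True):
    Q=P.reshape(-1,3);Q=Q[~np.isnan(Q[:,0])]
    c0=np.array([.545,-.02]);ax=np.array([-.3004,.9538])
    def near(z0,z1,lo,hi,w):
        r=Q[:,:2]-c0;a=r@ax;b=r@[-ax[1],ax[0]]
        return Q[(Q[:,2]>z0)&(Q[:,2]<z1)&(a>lo)&(a<hi)&(abs(b)<w)]
    return near
E
python3 - <<'E'
from fit import *
for n in ('w1','top','scene'):
    near=fit(np.load(n+'.npy'))
    h=near(.055,.064,-.16,.06,.06)
    rect=cv2.minAreaRect(h[:,:2].astype(np.float32)*1000)
    bp=near(.006,.014,-.25,.25,.08); rb=cv2.minAreaRect(bp[:,:2].astype(np.float32)*1000)
    lid=near(.112,.124,.08,.2,.06); (lc,lr)=cv2.minEnclosingCircle(lid[:,:2].astype(np.float32)*1000)
    post=near(.105,.114,-.1,.02,.04); tab=near(.072,.082,-.2,-.09,.03)
    print(n,'house',rect,'plate',rb,'\nlid',lc,lr,np.median(lid[:,2]),'post',post.mean(0),len(post),'tab',tab.mean(0),len(tab))
P=np.load('w1.npy')
k=P[118:150,5:70].reshape(-1,3);k=k[k[:,2]>.05]; print('knob',len(k),cv2.minEnclosingCircle(k[:,:2].astype(np.float32)),k[:,2].max())
E
```

```text
w1 house ((558.684814453125, -69.72562408447266), (53.543190002441406, 194.59719848632812), 14.966226577758789) plate ((539.1181640625, 1.05328369140625), (110.29071044921875, 374.06280517578125), 15.017548561096191) 
lid (508.9141540527344, 102.96063232421875) 35.60604476928711 0.1154121408649017 post [ 0.55124457 -0.04081283  0.10823058] 295 tab [ 0.57939472 -0.14657889  0.07549655] 433
top house ((558.7738037109375, -68.11671447753906), (53.32805252075195, 215.5107879638672), 14.941739082336426) plate ((545.2284545898438, -20.313690185546875), (158.7281494140625, 496.7604675292969), 17.596622467041016) 
lid (508.7447204589844, 106.2452392578125) 35.42988204956055 0.11598353277507056 post [ 0.55112043 -0.04203881  0.10847979] 54 tab [ 0.5790709  -0.14459166  0.0762734 ] 78
scene house ((557.2974243164062, -65.74541473388672), (54.86867904663086, 214.52005004882812), 15.53041934967041) plate ((540.35400390625, -1.81732177734375), (112.49662017822266, 373.81280517578125), 15.192367553710938) 
lid (510.7712707519531, 102.13119506835938) 36.437461853027344 0.11485604342641814 post [ 0.55060257 -0.04284439  0.10766425] 61 tab [ 0.58020984 -0.14932959  0.07502997] 115
knob 516 ((0.47019055485725403, 0.3070269227027893), 0.01563981920480728) 0.08751918022108257
```

```bash
cat >> h.py <<'E'
CX=np.array([-.2588,.9659]); CY=np.array([-.9659,-.2588]); O=np.array([.5271,.0485])
def toclamp(Q): r=Q[...,:2]-O; return np.stack([r@CX,r@CY,Q[...,2]],-1)
def W(x,y=0): return O+x*CX+y*CY
def prof(P,zmin,x0,x1,w=.016):
    C=toclamp(P.reshape(-1,3)); C=C[(C[:,2]>zmin)&(C[:,0]>x0)&(C[:,0]<x1)&(abs(C[:,1])<w)]
    b=np.round(C[:,0]*500).astype(int)
    return [(int(2*i),int((b==i).sum()),int(1000*C[b==i,2].max())) for i in np.unique(b)]
E
python3 - <<'E'
from h import *
for n in('w1','scene'):
    P=np.load(n+'.npy'); print(n,'hi',prof(P,.09,-.15,-.05)); print('jaw',prof(P,.03,-.03,.06))
    C=toclamp(P.reshape(-1,3)); C=C[(C[:,2]>.09)&(C[:,0]>-.15)&(C[:,0]<-.05)&(abs(C[:,1])<.03)];print('y',C[:,1].min(),C[:,1].max())
P=np.load('w1.npy')
print('plate c',toclamp(np.array([.5391,.00105,0])),'lid',toclamp(np.array([.5089,.103,0])), 'house', toclamp(np.array([.5587,-.0697,0])))
E
```

```text
w1 hi [(-150, 30, 434), (-148, 257, 441), (-146, 351, 443), (-144, 485, 446), (-142, 711, 448), (-140, 844, 450), (-138, 1195, 450), (-136, 1169, 451), (-134, 455, 450), (-132, 457, 430), (-130, 571, 429), (-128, 455, 430), (-126, 274, 432), (-124, 540, 434), (-122, 560, 435), (-120, 1014, 439), (-118, 1241, 441), (-116, 175, 443), (-114, 156, 445), (-112, 27, 447), (-110, 25, 450), (-108, 14, 451), (-106, 4, 442), (-102, 13, 450), (-100, 7, 449), (-98, 1, 440), (-96, 46, 444), (-94, 135, 446), (-92, 206, 448), (-90, 313, 450), (-88, 336, 450), (-86, 336, 450), (-84, 339, 450), (-82, 330, 450), (-80, 320, 450), (-78, 304, 450), (-76, 300, 450), (-74, 269, 450), (-72, 287, 450), (-70, 303, 450), (-68, 302, 450), (-66, 308, 450), (-64, 309, 450), (-62, 286, 450), (-60, 210, 448), (-58, 157, 453), (-56, 164, 454), (-54, 169, 454), (-52, 204, 454), (-50, 133, 454)]
jaw [(-30, 264, 435), (-28, 602, 434), (-26, 363, 432), (-24, 432, 429), (-22, 583, 430), (-20, 473, 430), (-18, 396, 450), (-16, 1065, 451), (-14, 1261, 451), (-12, 866, 451), (-10, 737, 450), (-8, 626, 447), (-6, 428, 444), 
[... 651 characters left out ...]
 111), (-80, 5, 107), (-78, 2, 107)]
jaw [(-30, 2, 63), (-28, 8, 63), (-26, 2, 60), (-20, 2, 53), (-18, 2, 53), (-16, 2, 51), (-14, 5, 52), (-12, 5, 58), (-10, 26, 61), (-8, 21, 62), (-6, 8, 61), (-4, 5, 59), (0, 1, 53), (20, 4, 107), (22, 57, 117), (24, 67, 117), (26, 58, 115), (28, 18, 118), (30, 8, 114), (32, 5, 113), (34, 7, 118), (36, 8, 116), (38, 7, 116), (40, 9, 118), (42, 4, 116), (44, 7, 116), (46, 3, 117), (48, 8, 117), (50, 8, 116), (52, 4, 117), (54, 5, 119), (56, 6, 115), (58, 6, 118), (60, 2, 115)]
y -0.012388952137197979 0.01420445833032663
plate c [-0.04893756  0.00068926  0.        ] lid [0.05735171 0.00347478 0.        ] house [-1.2234746e-01  6.7720000e-05  0.0000000e+00]
```

```bash
cat >> h.py <<'E'
def F(): return float(-np.dot(np.array(manip.read_contact_force())[:2],CX))
ROT=down(CX,-1)
def stroke(x0,z,fmax=16.5,xmax=None,step=.002,x=None):
    "push the trigger in +x from TCP clamp-x x0, stop at fmax or xmax; then return"
    f0=F(); x=x0 if x is None else x; log=[]; xc=None
    while x<xmax-1e-6:
        x+=step; manip.movel([*W(x),z],None,rate=.06); f=F()-f0
        log.append((round(x*1000,1),round(f,1)))
        if f>fmax: break
    print(log); manip.movel([*W(x0),z],None,rate=.12); print('back',F()-f0,manip.read_clock())
    return x
E
python3 - <<'E'
from h import *
C=toclamp(np.load('w1.npy').reshape(-1,3)); C=C[(C[:,2]<.13)&(abs(C[:,1])<.016)]
def bins(z0,x0,x1):
    c=C[(C[:,2]>z0)&(C[:,0]>x0)&(C[:,0]<x1)];b=np.round(c[:,0]*500).astype(int);return [(int(2*i),int((b==i).sum())) for i in np.unique(b)]
print(bins(.095,-.15,-.06),bins(.07,-.23,-.17),bins(.04,-.03,.03))
manip.gripper_to(1.0)
x0=-.1035
manip.move_to([*W(x0),.16],ROT); print(manip.read_q())
manip.movel([*W(x0),.072],None,rate=.12)
print('down',manip.read_contact_force(),manip.read_tcp_pos(),manip.read_grip_width(),manip.read_clock())
stroke(x0,.072,fmax=14,xmax=x0+.036)
E
```

```text
[(-134, 16), (-132, 19), (-130, 22), (-128, 23), (-126, 23), (-124, 26), (-122, 32), (-120, 11), (-96, 5), (-94, 23), (-92, 28), (-90, 27), (-88, 31), (-86, 29), (-84, 30), (-82, 28), (-80, 29), (-78, 24), (-76, 10)] [(-218, 6), (-216, 23), (-214, 30), (-212, 26), (-210, 31), (-208, 29), (-206, 29), (-204, 23), (-202, 31), (-200, 29), (-198, 28), (-196, 31), (-194, 32), (-192, 28), (-190, 33), (-188, 23)] [(-30, 3), (-28, 38), (-26, 23), (-22, 17), (-20, 9), (-18, 7), (-16, 20), (-14, 7), (-12, 14), (-10, 9), (-8, 59), (-6, 30), (-4, 22), (-2, 19), (22, 10), (24, 163), (26, 96), (28, 70), (30, 28)]
[-1.37333614e-01  6.71289666e-02  1.90026290e+00  1.79868968e-04
  1.17223628e+00  1.17160641e+00]
down [ 0.21625831 -0.50471504 -0.45051175] [ 0.55485377 -0.05155887  0.07303009] 0.9969767734020121 5.7417
[(-101.5, -0.7), (-99.5, -1.3), (-97.5, 1.5), (-95.5, -0.4), (-93.5, -1.0), (-91.5, -0.8), (-89.5, -0.7), (-87.5, -0.9), (-85.5, 0.5), (-83.5, 0.3), (-81.5, -1.2), (-79.5, -0.1), (-77.5, -0.3), (-75.5, -1.4), (-73.5, -0.4), (-71.5, -0.3), (-69.5, -0.8), (-67.5, -0.4)]
back -0.5216282728624181 10.6917
```

Run:
```python
from h import *
manip.movel([*W(-.080),.072],None,rate=.1)
print(manip.read_contact_force(),manip.read_finger_force(),manip.read_tcp_pos(),manip.read_joint_torque())
im,d,P=cloud('wrist');s,_,P2=cloud('scene'); np.save('w2.npy',P)
cv2.imwrite('pics/w2.png',np.hstack([cv2.resize(im,(400,300)),cv2.resize(s[150:300,160:360],(400,300))]))
print(manip.read_clock())
```

```text
[-0.08666496 -0.32723847  0.66901974] 0.0 [ 0.54745931 -0.0277225   0.07197585] [ 2.60082604e-01 -4.02266192e+01 -3.21786976e+01  4.98408498e-02
  4.11749084e-02  2.64107517e-02]
11.175
```

View pics/w2.png

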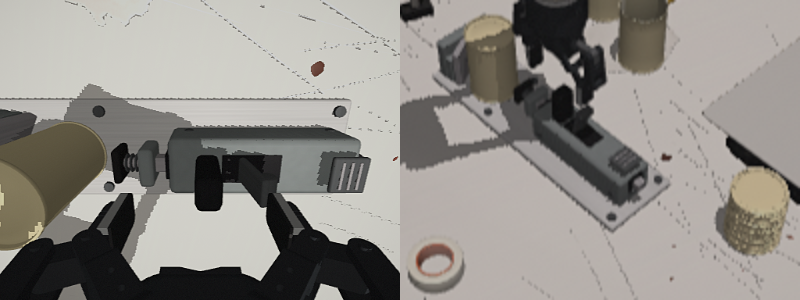

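Run:
```python
from h import *
C=toclamp(np.load('w2.npy'))
for (u,v) in [(140,260),(160,255),(165,285),(350,255),(375,300),(360,280),(265,210),(265,255),(345,225),(340,240),(320,215),(150,205),(190,205)]:
    print(u,v,C[v,u].round(3))
# project tool-frame points
c,f=calib('wrist');M=np.linalg.inv(np.array(c['mount']))
for p in [(0,0,0),(0,.0425,-.013),(0,-.0425,-.013),(0,-.0425,-.04)]:
    q=M@[*p,1];print(p,(q[0]/q[2]*f+c['cx']).round(),(q[1]/q[2]*f+c['cy']).round())
```

```text
140 260 [-0.026 -0.006  0.127]
160 255 [-0.036 -0.01   0.13 ]
165 285 [-0.037  0.005  0.131]
350 255 [-0.123 -0.01   0.13 ]
375 300 [-0.124 -0.007  0.156]
360 280 [-0.123 -0.007  0.144]
265 210 [-0.085 -0.013  0.082]
265 255 [-0.085  0.002  0.11 ]
345 225 [-0.129 -0.01   0.098]
340 240 [-0.125 -0.005  0.106]
320 215 [-0.119 -0.01   0.083]
150 205 [-0.007 -0.007  0.059]
190 205 [-0.035 -0.009  0.063]
(0, 0, 0) 255.0 222.0
(0, 0.0425, -0.013) 324.0 231.0
(0, -0.0425, -0.013) 185.0 231.0
(0, -0.0425, -0.04) 173.0 254.0
```

Run:
```python
from h import *
C=toclamp(np.load('w2.npy'))
for v in range(240,300,6): print(v,[tuple((C[v,u]*1000).round().astype(int)) if C[v,u,0]==C[v,u,0] else None for u in (120,135,150,160,168)])
m=(abs(C[...,0]+.037)<.004)&(C[...,2]>.075)&(C[...,2]<.2)&(abs(C[...,1])<.03);print(C[m][:,2].min(),C[m][:,1].min(),C[m][:,1].max())
```

```text
240 [(np.int64(43), np.int64(46), np.int64(9)), (np.int64(27), np.int64(43), np.int64(15)), (np.int64(16), np.int64(46), np.int64(10)), (np.int64(7), np.int64(46), np.int64(9)), (np.int64(-1), np.int64(46), np.int64(10))]
246 [(np.int64(44), np.int64(52), np.int64(10)), (np.int64(30), np.int64(52), np.int64(9)), (np.int64(17), np.int64(52), np.int64(10)), (np.int64(7), np.int64(52), np.int64(10)), (np.int64(0), np.int64(52), np.int64(10))]
252 [(np.int64(50), np.int64(65), np.int64(-1)), (np.int64(36), np.int64(65), np.int64(-2)), (np.int64(22), np.int64(65), np.int64(-1)), (np.int64(-35), np.int64(-10), np.int64(127)), (np.int64(-38), np.int64(-8), np.int64(123))]
258 [(np.int64(51), np.int64(71), np.int64(-1)), (np.int64(37), np.int64(71), np.int64(-1)), (np.int64(-33), np.int64(-10), np.int64(133)), (np.int64(-37), np.int64(-10), np.int64(132)), (np.int64(-37), np.int64(-4), np.int64(122))]
264 [(np.int64(52), np.int64(77), np.int64(0)), (np.int64(-25), np.int64(-6), np.int64(131)), (np.int64(-34), np.int64(-10), np.int64(138)), (np.int64(-37), np.int64(-8), np.int64(135)), (np.in
[... 569 characters left out ...]
2), np.int64(-10), np.int64(150)), (np.int64(-37), np.int64(-8), np.int64(147)), (np.int64(-38), np.int64(-1), np.int64(137)), (np.int64(-37), np.int64(7), np.int64(127))]
288 [(np.int64(-26), np.int64(-6), np.int64(149)), (np.int64(-35), np.int64(-11), np.int64(155)), (np.int64(-37), np.int64(-5), np.int64(147)), (np.int64(-37), np.int64(2), np.int64(138)), (np.int64(-37), np.int64(9), np.int64(128))]
294 [(np.int64(-30), np.int64(-11), np.int64(158)), (np.int64(-35), np.int64(-9), np.int64(156)), (np.int64(-37), np.int64(-3), np.int64(149)), (np.int64(-37), np.int64(4), np.int64(138)), (np.int64(9), np.int64(113), np.int64(-1))]
0.1184770435549034 -0.017738106603331805 0.012639460181159473
```

The depth data shows that the open fingertips are at z≈0.12, just above the trigger, which explains the zero force. I'll go lower in small steps, watching the force.

Run:
```python
from h import *
x0=-.1035
manip.movel([*W(x0),.072],None,rate=.15)
f0=np.array(manip.read_contact_force())
for z in (.066,.060,.054,.048,.042):
    manip.movel([*W(x0),z],None,rate=.1); f=np.array(manip.read_contact_force())-f0; print(z,f.round(1))
    if np.linalg.norm(f)>3: manip.movel([*W(x0),z+.008],None,rate=.1); break
im,d,P=cloud('wrist');s,_,P2=cloud('scene'); np.save('w3.npy',P)
cv2.imwrite('pics/w3.png',np.hstack([cv2.resize(im,(400,300)),cv2.resize(s[150:300,160:360],(400,300))]))
C=toclamp(P)
for x in(-.061,-.146):
  m=(abs(C[...,0]-x)<.005)&(C[...,2]>.064)&(C[...,2]<.2)&(abs(C[...,1])<.03);print(x,C[m][:,2].min() if m.any() else None)
print(manip.read_clock(),manip.read_tcp_pos())
```

```text
0.066 [-1.   0.1 -0.1]
0.06 [-0.6  1.4  0.6]
0.054 [-1.4  0.3 -0.1]
0.048 [-0.6 -0.4  0.8]
0.042 [-1.4  1.1 -0. ]
-0.061 0.08779519258689764
-0.146 0.08754484643425925
12.8333 [ 0.55380001 -0.05145719  0.04186655]
```

View pics/w3.png

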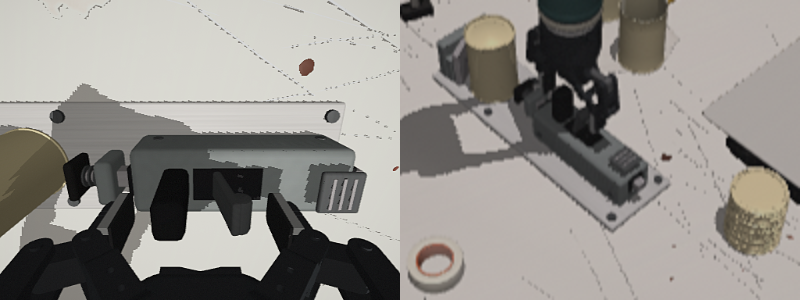

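Fingers now straddle trigger and post, with tips at z≈0.088. Stroking now.

Run:
```python
from h import *
x0=-.1035
stroke(x0,.040,fmax=14,xmax=x0+.038,x=x0+.008)
im,d,P=cloud('wrist'); np.save('w4.npy',P); cv2.imwrite('w4.png',im)
C=toclamp(P.reshape(-1,3)); c=C[(C[:,2]>.035)&(C[:,2]<.066)&(abs(C[:,1])<.02)&(C[:,0]>-.04)&(C[:,0]<.04)]
b=np.round(c[:,0]*500).astype(int);print([(int(2*i),int((b==i).sum())) for i in np.unique(b)])
```

```text
[(-93.5, 0.7), (-91.5, -0.1), (-89.5, 3.5), (-87.5, 7.2), (-85.5, 6.6), (-83.5, 8.1), (-81.5, 8.2), (-79.5, 8.0), (-77.5, 6.6), (-75.5, 7.9), (-73.5, 7.2), (-71.5, 7.8), (-69.5, 6.9), (-67.5, 6.8), (-65.5, 7.5)]
back 0.8647855062830447 17.1167
[(-40, 37), (-38, 91), (-36, 89), (-34, 95), (-32, 86), (-30, 94), (-28, 92), (-26, 93), (-24, 245), (-22, 741), (-20, 302), (-18, 243), (-16, 239), (-14, 231), (-12, 152), (-10, 74), (-6, 1), (-4, 24), (-2, 36), (0, 132), (2, 7), (4, 183), (6, 216), (8, 734), (10, 246), (12, 171), (14, 66), (16, 1), (22, 23), (24, 740), (26, 517), (28, 341), (30, 238), (32, 191), (34, 32)]
```

Run:
```python
from h import *
x0=-.0975
manip.movel([*W(x0),.040],None,rate=.1)
stroke(x0,.040,fmax=14,xmax=-.0645,step=.003,x=x0)
im,d,P=cloud('wrist'); np.save('w5.npy',P); cv2.imwrite('w5.png',im)
C=toclamp(P.reshape(-1,3)); c=C[(C[:,2]>.035)&(C[:,2]<.066)&(abs(C[:,1])<.02)&(C[:,0]>-.04)&(C[:,0]<.06)]
b=np.round(c[:,0]*500).astype(int);print([(int(2*i),int((b==i).sum())) for i in np.unique(b)])
```

```text
[(-94.5, -0.1), (-91.5, -0.1), (-88.5, 5.4), (-85.5, 6.6), (-82.5, 7.9), (-79.5, 6.3), (-76.5, 8.0), (-73.5, 10.0), (-70.5, 9.9), (-67.5, 10.3), (-64.5, 9.8)]
back 0.16877867748007275 20.5917
[(-40, 46), (-38, 90), (-36, 89), (-34, 90), (-32, 91), (-30, 90), (-28, 93), (-26, 87), (-24, 88), (-22, 85), (-20, 89), (-18, 89), (-16, 96), (-14, 88), (-12, 93), (-10, 93), (-8, 286), (-6, 790), (-4, 299), (-2, 248), (0, 246), (2, 223), (4, 157), (6, 60), (12, 8), (14, 36), (16, 118), (18, 11), (20, 176), (22, 251), (24, 758), (26, 263), (28, 162), (30, 67), (32, 42), (34, 482), (36, 321), (38, 328), (40, 234), (42, 162), (44, 19)]
```

Run:
```python
from h import *
x0=-.0975
stroke(x0,.040,fmax=15.3,xmax=-.0645,step=.0015,x=x0+.005)
im,d,P=cloud('wrist'); np.save('w6.npy',P); cv2.imwrite('w6.png',im)
C=toclamp(P.reshape(-1,3)); c=C[(C[:,2]>.035)&(C[:,2]<.066)&(abs(C[:,1])<.02)&(C[:,0]>-.04)&(C[:,0]<.06)]
b=np.round(c[:,0]*500).astype(int);print([(int(2*i),int((b==i).sum())) for i in np.unique(b)])
lid=C[(C[:,2]>.110)&(C[:,2]<.124)&(C[:,0]>.02)&(C[:,0]<.12)];print(len(lid))
```

```text
[(-91.0, 2.3), (-89.5, 4.3), (-88.0, 5.7), (-86.5, 7.2), (-85.0, 8.7), (-83.5, 10.9), (-82.0, 10.8), (-80.5, 12.5), (-79.0, 13.7), (-77.5, 13.4), (-76.0, 14.1), (-74.5, 14.8), (-73.0, 17.2)]
back 0.38166850018944765 24.25
[(-40, 48), (-38, 90), (-36, 88), (-34, 95), (-32, 90), (-30, 85), (-28, 91), (-26, 89), (-24, 91), (-22, 92), (-20, 95), (-18, 89), (-16, 88), (-14, 89), (-12, 93), (-10, 84), (-8, 95), (-6, 88), (-4, 87), (-2, 93), (0, 594), (2, 593), (4, 299), (6, 242), (8, 224), (10, 228), (12, 146), (14, 30), (20, 12), (22, 65), (24, 512), (26, 462), (28, 244), (30, 143), (32, 35), (34, 361), (36, 318), (38, 303), (40, 267), (42, 199), (44, 53), (46, 1)]
0
```

The jaw moved about 8 mm and the nose face only about 3 mm, so the nose is pushed in ~5 mm and the can is clamped. Next I rise, measure the lid centre, then look at the stamp from close by.

Run:
```python
from h import *
manip.movel([*W(-.0975),.13],None,rate=.25)
S=np.array([.470,.307]); L=W(.069)
best=min(((s,) for s in(1,-1)),key=lambda t:abs(manip.solve_ik([*S,.12],down([np.cos(.2),np.sin(.2)],t[0]))[5]))[0]
rot=down([np.cos(.2),np.sin(.2)],best); np.save('rot.npy',rot)
manip.move_to([*L,.22],rot)
im,d,P=cloud('wrist'); cv2.imwrite('w7.png',im); C=P.reshape(-1,3)
r=np.linalg.norm(C[:,:2]-L,axis=1); l=C[(C[:,2]>.110)&(C[:,2]<.124)&(r<.055)]
print('lid',len(l),cv2.minEnclosingCircle(l[:,:2].astype(np.float32)),L,np.median(l[:,2]))
manip.move_to([*S,.14],rot)
im,d,P=cloud('wrist'); np.save('w8.npy',P); cv2.imwrite('pics/w8.png',im); C=P.reshape(-1,3)
r=np.linalg.norm(C[:,:2]-S,axis=1); l=C[(C[:,2]>.05)&(C[:,2]<.092)&(r<.03)]
print('knob',len(l),cv2.minEnclosingCircle(l[:,:2].astype(np.float32)),l[:,2].max())
f=C[(C[:,2]>.015)&(C[:,2]<.03)&(r<.05)];print('foot',len(f),cv2.minAreaRect(f[:,:2].astype(np.float32)*1000) if len(f)>5 else 0)
print(manip.read_clock(),manip.read_q(),manip.read_tcp_pos())
```

```text
Traceback (most recent call last):
TypeError: 'NoneType' object is not subscriptable
```

Run:
```python
from h import *
S=np.array([.470,.307]); L=W(.069)
c=[]
for a in np.radians(np.arange(-180,180,15)):
    rot=down([np.cos(a),np.sin(a)])
    q=[manip.solve_ik([*p],rot) for p in ([*S,.14],[*S,.012],[*L,.22])]
    if all(x is not None for x in q): c.append((abs(q[0][5]),np.degrees(a).round(),rot)); print(np.degrees(a).round(),q[0][5].round(2),q[2][5].round(2))
```

```text
-105.0 2.37 2.01
-90.0 2.11 1.75
-75.0 1.84 1.48
-60.0 1.58 1.22
-45.0 1.32 0.96
-30.0 1.06 0.7
-15.0 0.8 0.44
0.0 0.53 0.17
15.0 0.27 -0.09
30.0 0.01 -0.35
45.0 -0.25 -0.61
60.0 -0.51 -0.87
75.0 -0.77 -1.13
90.0 -1.04 -1.4
105.0 -1.3 -1.66
120.0 -1.56 -1.92
135.0 -1.82 -2.18
150.0 -2.08 -2.44
```

Run:
```python
from h import *
S=np.array([.470,.307]); L=W(.069)
rot=down([np.cos(.26),np.sin(.26)]); np.save('rot.npy',rot)
manip.move_to([*L,.22],rot)
im,d,P=cloud('wrist'); cv2.imwrite('w7.png',im); C=P.reshape(-1,3)
r=np.linalg.norm(C[:,:2]-L,axis=1); l=C[(C[:,2]>.110)&(C[:,2]<.124)&(r<.055)]
print('lid',len(l),cv2.minEnclosingCircle(l[:,:2].astype(np.float32)),L,np.median(l[:,2]))
manip.move_to([*S,.14],rot)
im,d,P=cloud('wrist'); np.save('w8.npy',P); cv2.imwrite('pics/w8.png',im); C=P.reshape(-1,3)
r=np.linalg.norm(C[:,:2]-S,axis=1); l=C[(C[:,2]>.05)&(C[:,2]<.092)&(r<.03)]
print('knob',len(l),cv2.minEnclosingCircle(l[:,:2].astype(np.float32)),l[:,2].max())
f=C[(C[:,2]>.015)&(C[:,2]<.03)&(r<.05)];print('foot',len(f),cv2.minAreaRect(f[:,:2].astype(np.float32)*1000) if len(f)>5 else 0)
print(manip.read_clock(),manip.read_tcp_pos())
```

```text
lid 3920 ((0.5060975551605225, 0.11334414780139923), 0.03564891219139099) [0.5092428 0.1151471] 0.11522037836565668
knob 1004 ((0.46853554248809814, 0.3098796606063843), 0.015681583434343338) 0.08642221710306702
foot 720 ((469.0912780761719, 309.53265380859375), (26.039072036743164, 50.09501266479492), 86.61803436279297)
26.925 [0.47109747 0.30607122 0.14077805]
```

View pics/w8.png

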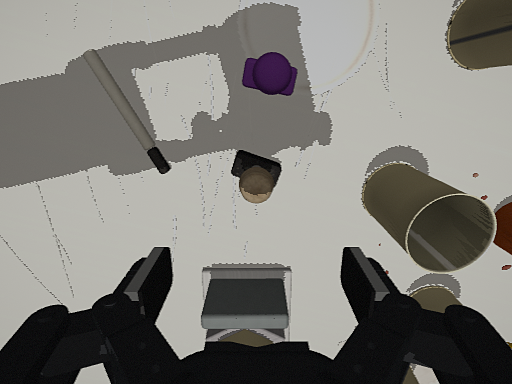

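The wooden knob at (255,185) on its black foot is the real stamp. The purple one at (270,72) is the look-alike. Grasping.

Run:
```python
from h import *
rot=np.load('rot.npy'); K=[.4687,.3098]
manip.movel([*K,.055],rot,rate=.2); f0=np.array(manip.read_contact_force())
for z in (.04,.026,.014):
    manip.movel([*K,z],None,rate=.12); f=np.array(manip.read_contact_force())-f0; print(z,f.round(1))
    if abs(f[2])>4: break
manip.gripper_to(0.0,60)
print(manip.read_grip_width(),manip.read_finger_force(),(np.array(manip.read_contact_force())-f0).round(1),manip.read_tcp_pos())
im,d,P=cloud('wrist'); np.save('w9.npy',P)
s,_,_=cloud('scene')
cv2.imwrite('pics/w9.png',np.hstack([cv2.resize(im,(400,300)),cv2.resize(s[90:210,100:260],(400,300))]))
print(manip.read_clock())
```

```text
0.04 [-0.4 -0.5 -1.6]
0.026 [-1.5 -0.5 -0.3]
0.014 [-0.8  0.2 -0.1]
0.32706708132443896 58.80577616393566 [-1.1 -0.5  2.8] [0.46900529 0.31003068 0.01461065]
28.9667
```

View pics/w9.png

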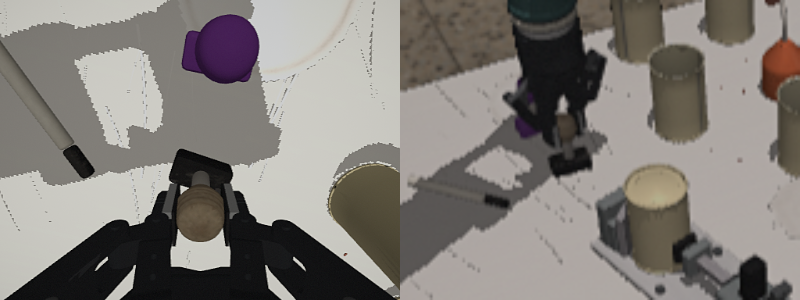

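Run:
```python
from h import *
rot=np.load('rot.npy'); L=[.5075,.1135]
manip.movel([.4687,.3098,.17],None,rate=.2)
manip.move_to([*L,.17],rot)
manip.movel([*L,.138],None,rate=.1); f0=np.array(manip.read_contact_force()); z=.138
im,d,P=cloud('wrist'); cv2.imwrite('pics/w10.png',im)
while z>.120:
    z-=.0015; manip.movel([*L,z],None,rate=.05); f=np.array(manip.read_contact_force())-f0; print(round(z,4),f.round(1))
    if f[2]>17: break
manip.hold(.7); print((np.array(manip.read_contact_force())-f0).round(1),manip.read_wrist_torque(),manip.read_tcp_pos(),manip.read_grip_width())
manip.movel([*L,.17],None,rate=.1); print(manip.read_clock(),manip.read_grip_width())
```

```text
0.1365 [-0.  -0.4 -1. ]
0.135 [1.1 1.2 0.1]
0.1335 [ 0.1  1.1 -0.4]
0.132 [1.4 1.1 0.1]
0.1305 [-0.1 -1.   6.1]
0.129 [-2.2 -1.5 12.3]
0.1275 [-5.5 -1.  19.6]
[-5.7 -1.7 20.2] [-0.338735    1.39014938 -0.02658868] [0.50889677 0.1136275  0.13173018] 0.32510999634943144
34.2583 0.32280205121512484
```

View pics/w10.png

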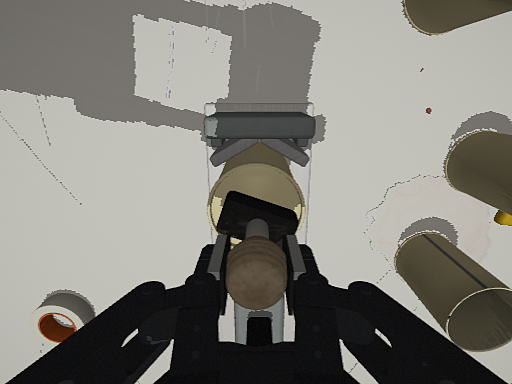

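The foot (260,213) hangs over the lid (255,200), and the press was vertical at 20 N with no slip in the grip. Now I return the stamp.

Run:
```python
from h import *
rot=np.load('rot.npy'); K=[.4687,.3098]
manip.move_to([*K,.17],rot)
manip.movel([*K,.025],None,rate=.15); f0=np.array(manip.read_contact_force())
z=.019
while z>.011:
    manip.movel([*K,z],None,rate=.04); f=np.array(manip.read_contact_force())-f0; print(round(z,4),f.round(1),manip.read_tcp_pos()[2].round(4))
    if f[2]>3: break
    z-=.0012
manip.gripper_to(0.6,20); manip.gripper_to(1.0)
manip.movel([*K,.16],None,rate=.2)
im,d,P=cloud('wrist'); s,_,P2=cloud('scene')
cv2.imwrite('pics/w11.png',np.hstack([cv2.resize(im,(400,300)),cv2.resize(s[90:240,100:300],(400,300))]))
C=P.reshape(-1,3); r=np.linalg.norm(C[:,:2]-K,axis=1); l=C[(C[:,2]>.05)&(C[:,2]<.092)&(r<.03)]
print('knob',cv2.minEnclosingCircle(l[:,:2].astype(np.float32)),l[:,2].max(),manip.read_clock())
```

```text
0.019 [-1.   0.6  0.1] 0.0191
0.0178 [-0.4 -1.  -0. ] 0.0178
0.0166 [-0.7  0.5 -1.5] 0.0165
0.0154 [-0.8 -0.4  0.2] 0.0153
0.0142 [-0.7 -1.2  2.2] 0.0147
0.013 [-1.9 -2.5  9.2] 0.0145
knob ((0.46919286251068115, 0.3094746470451355), 0.01570463553071022) 0.08654439609780168 39.5167
```

View pics/w11.png

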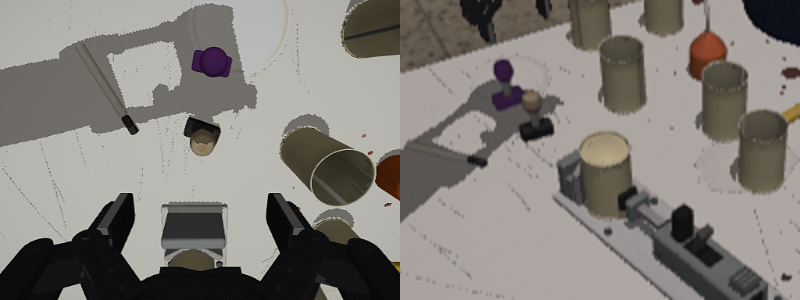

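The stamp stands upright again at its place and the can is still clamped. Now the release tab.

Run:
```python
from h import *
manip.movel([*W(.02),.22],None,rate=.35)
manip.gripper_to(0.0,20)
T=W(-.203)
manip.move_to([*T,.11],ROT); f0=np.array(manip.read_contact_force()); z=.11; zc=None
manip.movel([*T,.065],None,rate=.12); z=.065; log=[]
while z>.015:
    z-=.0015 if zc else .0025; manip.movel([*T,z],None,rate=.06); f=(np.array(manip.read_contact_force())-f0)[2]; a=manip.read_tcp_pos()[2]
    log.append((round(z,4),round(float(a),4),round(float(f),1)))
    if f>1.6 and zc is None: zc=a
    if f>9 or (zc and zc-a>.0085): break
print(log)
manip.hold(1.8)
print('holding',manip.read_contact_force()[2]-f0[2],manip.read_clock())
im,d,P=cloud('wrist'); s,_,P2=cloud('scene')
cv2.imwrite('pics/w12.png',np.hstack([cv2.resize(im,(400,300)),cv2.resize(s[120:270,140:340],(400,300))]))
```

```text
[(0.0625, 0.0633, 0.2), (0.06, 0.06, 0.7), (0.0575, 0.0572, 0.0), (0.055, 0.0547, 0.5), (0.0525, 0.0522, 1.7), (0.051, 0.0509, 0.8), (0.0495, 0.0494, 0.6), (0.048, 0.0478, 0.1), (0.0465, 0.0464, 0.3), (0.045, 0.0449, 1.1), (0.0435, 0.0434, 0.5)]
holding 0.6050998241239622 47.3333
```

View pics/w12.png

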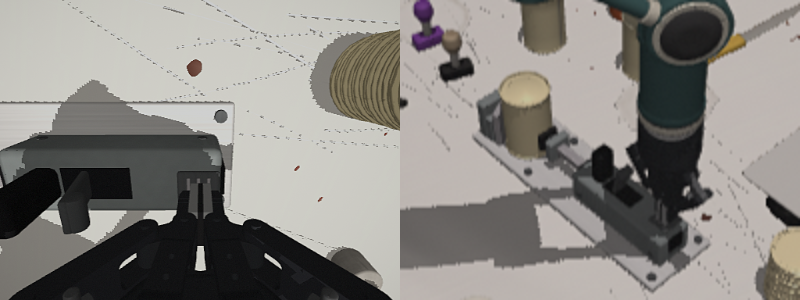

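Noise triggered a false contact, so the tab isn't pressed yet. I'll continue with a force criterion only.

Run:
```python
from h import *
T=W(-.203); f0=0.6; z=.0435; log=[]; base=manip.read_contact_force()[2]
while z>.014:
    z-=.002; manip.movel([*T,z],None,rate=.06); f=manip.read_contact_force()[2]-base; a=manip.read_tcp_pos()[2]
    log.append((round(z,4),round(float(a),4),round(float(f),1)))
    if f>10: break
print(log)
manip.hold(1.8)
im,d,P=cloud('wrist'); s,_,P2=cloud('scene'); print('hold',manip.read_contact_force()[2]-base,manip.read_clock())
for n,Q in(('w',P),('s',P2)):
    C=toclamp(Q.reshape(-1,3)); c=C[(C[:,2]>.045)&(C[:,2]<.066)&(abs(C[:,1])<.02)&(C[:,0]>-.04)&(C[:,0]<.06)]
    b=np.round(c[:,0]*500).astype(int);print(n,[(int(2*i),int((b==i).sum())) for i in np.unique(b)])
```

```text
[(0.0415, 0.0419, 2.0), (0.0395, 0.0398, 2.9), (0.0375, 0.0378, 3.6), (0.0355, 0.0359, 5.4), (0.0335, 0.0343, 7.2), (0.0315, 0.034, 15.7)]
hold 15.506467510908992 50.8333
w []
s [(-40, 9), (-38, 21), (-36, 9), (-34, 9), (-32, 8), (-30, 8), (-28, 7), (-26, 3), (-18, 3), (-16, 3), (-14, 3), (-12, 5), (-10, 17), (-8, 12), (-6, 11), (-4, 2), (-2, 2), (0, 1), (32, 5), (34, 19), (36, 16), (38, 12), (40, 3), (42, 1)]
```

The tab bottomed and the jaw is back at its fully open position. Next: retreat, check, hand in.

Run:
```python
from h import *
T=W(-.203)
manip.hold(.4)
manip.movel([*T,.10],None,rate=.12); manip.movel([*T,.25],None,rate=.3)
s,_,P=cloud('scene'); a,_,_=cloud('top')
cv2.imwrite('pics/end.png',np.hstack([cv2.resize(s[100:340,130:370],(400,400)),cv2.resize(a[130:260,105:375],(400,400))]))
C=toclamp(P.reshape(-1,3)); c=C[(C[:,2]>.045)&(C[:,2]<.066)&(abs(C[:,1])<.02)&(C[:,0]>-.04)&(C[:,0]<.06)]
b=np.round(c[:,0]*500).astype(int);print([(int(2*i),int((b==i).sum())) for i in np.unique(b)],manip.read_clock())
```

```text
[(-40, 12), (-38, 16), (-36, 9), (-34, 11), (-32, 8), (-30, 9), (-28, 7), (-26, 1), (-20, 1), (-18, 3), (-16, 3), (-14, 2), (-12, 6), (-10, 11), (-8, 19), (-6, 9), (-4, 5), (-2, 1), (0, 1), (30, 1), (32, 10), (34, 17), (36, 13), (38, 10), (40, 7), (42, 1)] 52.7083
```

View pics/end.png

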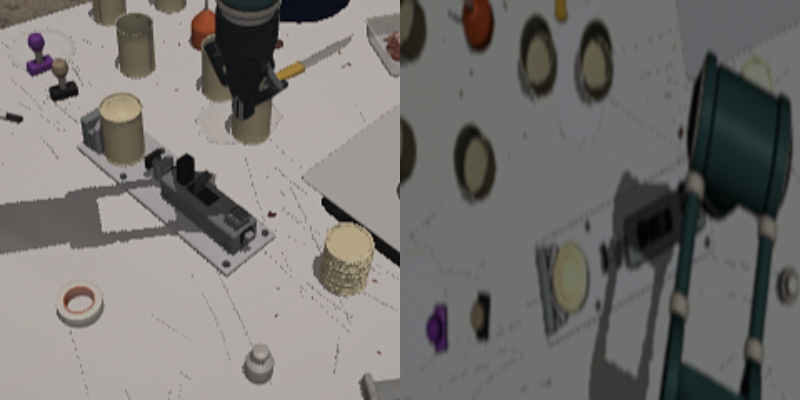

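The jaw is open, the can stands free in its seat, the stamp is upright at (62,80), and the bystanders haven't moved.

```bash
python3 -c "
from bench import manip
print(manip.finish_job())"
```

```text
the job is handed in; nothing more can be done
None
```

The job is handed in at about 53 s: the can was clamped in three strokes with the nose in about 5 mm, the lid stamped at about 20 N, the stamp stood back upright, and the jaw released fully open with the can standing free; no verdict was returned.

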